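# Wind the variac back to zero and take out its fuse carrier

### The arm

A 6-joint arm with a two-finger parallel gripper is mounted at the origin on the work surface. World frame = base frame: x ahead of the robot, y to its left, z up, the work surface at z = 0. Lengths are in m, angles in rad, forces in N, time in s.
With the tool pointing down it reaches from about 0.2 to 0.875 m from the base axis. Payload 3.4 kg.
Tool frame: the origin (TCP) lies between the finger pads; the fingertips stand 11 mm ahead of it and the grasp point (between the pads) lies 8 mm behind it (arm.tip_extent is the distance from the TCP to the fingertips, in m); z points along the fingers, y is the line along which they close (so a half turn about z gives the same grasp; the last joint's range is limited). The gripper opens to 94 mm and grips with 3 to 60 N. Pads are 16 mm wide; open, the fingers measure 119 mm over their backs; the gripper's body (75 mm by 177 mm) begins 78 mm behind the grasp point.
Start: joints at [-1.281, 0.276, 1.505, -0, 1.361, -0.121], TCP at [0.23, -0.527, 0.216] pointing down, gripper open.
Joint ranges: [-2.89, 2.89], [-0.75, 2.08], [0.22, 2.7], [-1.18, 4.32], [0.11, 2.71], [-2.7, 2.7]. Speed limits (rad/s): [2.57, 2.57, 3.14, 3.14, 3.14, 3.14].

### API

Orientations are given as a unit quaternion [x, y, z, w].
In Python, from workcell import monitor, eyes, arm gives the robot as it stands. The module is installed in compiled form; this text tells all that it offers.
- The arm moves only by the tool send_rows, never from a script. Its argument "deltas" is one flat list of numbers, 7 for each row, row after row: the shift along the world's x, y, z in mm, then the turn, a rotation vector about the world's x, y, z in degrees, then the closure, from 0 (fully open) to 1 (shut). A call has 1 to 20 rows; each row is the pose to reach, as a shift and turn from the pose commanded when the call began; what a row does not reach only later rows make up. A row lasts 1/8 s, in which the tool goes at most 62.5 mm and 10.7 degrees, less where a joint would pass 70% of its speed; a pose out of reach is approached as far as the arm can. A call with a gripper value outside its range is refused whole. The fingers move at their own pace and stop on an object; "squeeze" is the grip in N (left out, the last holds). Time passes only in rows, so rows that repeat a pose let the fingers close. It gives the time, the measured TCP pose, the force, the opening and the grip force at its end, in the units of the state.
- monitor.state(): the state, without advancing time (a new reading comes with each control period).
- eyes.snapshot(name): name is "scene" or "side" or "wrist"; returns (picture, depth): 420x560x3 uint8, red, green, blue; 420x560 float32, m along the optical axis (not along the pixel's ray), 0 where there is no reading.
- eyes.get_calibration(name): a dict with "vfov" (degrees; the focal length in pixels is half the picture's height over the tangent of half this angle, whatever the lens; pixels are square), "cx", "cy" (the principal point, pixels), "k1" (the pictures are not rectified: a ray, as slopes to the right and down, at radius r is drawn at 1 + k1 r^2 times it, then the intrinsics apply), "rvec" (rotation vector, rad) and "tvec" (3), from world to camera coordinates, as OpenCV has them; the wrist camera has in their place "mount" (4x4, takes a point from camera to tool coordinates, whose origin is the TCP and whose axes are the flange's). Camera axes: x right, y down, z forward; pixel columns grow to the right and rows downward; lengths in m; the calibration is good to about 2 mm. A picture is of the moment at which its call begins: read the wrist's pose just before it. get_calibration takes no time and is no camera call.
- arm.finish_job(): hands the job in; it is judged then, once.
The state is a dict: "clock": time; "q": joint angles; "dq": joint speeds; "joint_torque": joint torques, N m; "tcp_pos": TCP position; "tool_rot": TCP orientation; "wrist_force": force on the tool from outside, world axes, zero at the start; "moment": the same for the moment, N m; "grip_width": finger opening in m; "finger_force": force on a finger pad.
Only numpy, scipy, OpenCV 4.12 (cv2) and the standard library are available. Lean on these libraries where they do the work, as an engineer would, in place of code of your own. Each camera call takes 0.05 s, during which the arm holds its last target. There are 200 camera calls.

### The job

The bench variac is unplugged and its fuse has to be checked. First wind the big knob anticlockwise right back to its zero stop, so that it cannot come up live later; then unscrew the fuse-holder cap anticlockwise, lift it out with its fuse, and set it down in the steel parts tray without dropping it. Leave the knob at zero and the other things on the bench alone.

Things in the scene. Friction and masses are not known exactly. Their poses are not given: they have to be found in the camera images.
- variac: bench variac: grey steel box fixed to the bench, 170 x 240 mm (its x, y), 130 mm high; its flat top is the panel. Origin under its centre, z up, front (voltmeter, terminals) toward -x. On the panel: the dial with the big black knob at x -5, y -47 mm; fuse holder at x -30, y +78 mm; an outlet 2 mm high at x +42, y +75 mm
- knob_top (a point): centre of the top of the variac's big black fluted knob, on its vertical axis, 40 mm above the panel. The round grip, 46 mm in diameter and 35 mm tall, ends here; at its foot a flat skirt 58 mm across with a pointer nose, its top 5 mm above the panel
- knob (a joint): knob angle: 0 at the hard zero stop, growing clockwise from above to 5.2 rad. Its white pointer, seen from above, stands at 2.6 rad minus this value anticlockwise from the variac's +x; zero is the longest, broadest dark mark, at the anticlockwise end of the scale. About 0.1 Nm of friction; stays where left; at the stop the fingers slip round it
- fuse_cap: fuse carrier screwed into the variac: knurled black cap 28 mm in diameter, 20 mm tall; below it stem and round-ended fuse, 30 mm long, lugs 19 mm across; 35 g. Origin: centre of the cap's underside (7 mm above the panel), z up. Turned anticlockwise from above it climbs 1.75 mm a radian (1.5 mm of play) and is free after 2.3 to 2.7 rad; until then the thread holds it. Stays put when let go
- fuse_holder (a point): mouth of the fuse holder: centre of its collar's top rim, 7 mm above the panel; collar 27 mm in diameter with a hexagonal nut at its foot, 37 mm across and 4 mm high. Fixed to the variac, same axes. The carrier is out when lifted 30 mm above its place
- tray_in (a point): centre of the inner floor of the open steel parts tray, 3 mm above the bench, with the tray's axes. Inside 159 mm (x) by 119 mm (y); walls 3 mm thick, rim 24 mm above the bench; empty, fixed to the bench
- board: bystander: green circuit board 80 x 110 mm with tall parts up to 43 mm, lying loose on the bench; origin under its centre
- spool: bystander: spool of solder wire 62 mm in diameter, 46 mm tall, standing loose; origin under its centre
- driver: bystander: screwdriver 200 mm long with a 26 mm thick blue handle, lying loose along its own x; origin under its middle
Not all that is in view belongs to the job. Of the things like the fuse_cap, leave any that is green; of the rest the smaller one is meant.

How it is judged:
On the way, in this order (a step that is already met when the one before it is completed fails the run):
1. the knob is wound back to its zero stop (value of joint knob below 0.05 rad), for 0.2 s.
2. the fuse carrier is unscrewed and lifted clear of its holder, the knob still at zero (value of joint knob below 0.05 rad and z of fuse_cap in the frame of fuse_holder above 0.032 m), for 0.1 s.
At the end, for the whole second after the job is handed in: The knob is at its zero stop (within 0.05 rad) and the fuse carrier is at rest in the tray, lying or standing: the middle of its cap's underside inside the walls and less than 36 mm above the tray's inner floor (value of joint knob below 0.05 rad and x of fuse_cap in the frame of tray_in between -0.0755 and 0.0755 m and y of fuse_cap in the frame of tray_in between -0.0555 and 0.0555 m and z of fuse_cap in the frame of tray_in below 0.036 m and linear speed of fuse_cap below 0.02 m/s); the robot touches nothing.
It fails at once if the fuse carrier is dropped (falls freely at over 1 m/s, as from more than about 50 mm) (linear speed of fuse_cap above 1 m/s and contact force between the fingers and fuse_cap below 0.05 N).
It fails at once if the circuit board is pushed more than 25 mm (distance of board from where it was at the start of the episode above 0.025 m).
It fails at once if the solder spool is pushed more than 25 mm (distance of spool from where it was at the start of the episode above 0.025 m).
It fails at once if the screwdriver is pushed more than 25 mm (distance of driver from where it was at the start of the episode above 0.025 m).
It also fails if it takes over 72 s, if anything falls off the work surface, if the arm or the gripper's body presses on something with over 40 N, if the wrist force passes 120 N, or if a joint passes its speed limit or range.

## Working session

There is one attempt and no reset: what is moved stays moved. The work goes in short steps, Python scripts to look and compute and a tool call to move; the robot and the scene stay as the last step left them, time stands still between calls to the robot, and variables do not carry over. Pictures are saved under pics/ and viewed, at most 10 in all, crops included, and the job is handed in when it is done.

Besides the shell and the picture viewer there is one more tool, called after "Call:" by a JSON object that holds its "api" and its "payload", one argument or row to a line. send_rows: Moves the arm, as the interface text tells. Its arguments: {"type":"object","properties":{"deltas":{"type":"array","items":{"type":"number"}},"squeeze":{"type":"number"}},"required":["deltas"]}

```bash
mkdir -p pics
cat > h.py <<'E'
import numpy as np, cv2
from scipy.spatial.transform import Rotation as R
from workcell import monitor, eyes, arm
def cam(name, st=None):
    c=eyes.get_calibration(name); f=210/np.tan(np.radians(c["vfov"])/2)
    if "rvec" in c:
        r=R.from_rotvec(np.ravel(c["rvec"])).as_matrix(); t=np.ravel(c["tvec"])
        Rw=r.T; o=-r.T@t
    else:
        T=np.eye(4);T[:3,:3]=R.from_quat(st["tool_rot"]).as_matrix();T[:3,3]=st["tcp_pos"]
        M=T@np.array(c["mount"]); Rw=M[:3,:3]; o=M[:3,3]
    return dict(f=f,c=c,R=Rw,o=o)
def slopes(C,uv):
    uv=np.atleast_2d(np.asarray(uv,float)); c=C["c"]
    d=np.c_[(uv[:,0]-c["cx"])/C["f"],(uv[:,1]-c["cy"])/C["f"]]; s=d.copy()
    for _ in range(30): s=d/(1+c["k1"]*(s**2).sum(1,keepdims=True))
    return s
def plane(C,uv,z):
    d=np.c_[slopes(C,uv),np.ones(len(np.atleast_2d(uv)))]@C["R"].T
    return C["o"]+d*((z-C["o"][2])/d[:,2])[:,None]
def deproj(C,uv,dep):
    return C["o"]+(np.c_[slopes(C,uv),np.ones(len(np.atleast_2d(uv)))]*np.ravel(dep)[:,None])@C["R"].T
def proj(C,P):
    p=(np.atleast_2d(P)-C["o"])@C["R"]; s=p[:,:2]/p[:,2:]
    s=s*(1+C["c"]["k1"]*(s**2).sum(1,keepdims=True))
    return s*C["f"]+[C["c"]["cx"],C["c"]["cy"]]
def shot(name,tag):
    st=monitor.state(); im,d=eyes.snapshot(name); C=cam(name,st)
    cv2.imwrite(f"pics/{tag}.png",im[:,:,::-1]); np.savez(f"{tag}.npz",im=im,d=d,o=C["o"],R=C["R"])
    return im,d,C
E
python3 - <<'E'
from h import *
for n in("scene","side"):
    im,d,C=shot(n,n+"0"); print(n,C["o"],C["R"][:,2],C["f"],C["c"]["k1"])
print(monitor.state())
E
```

```text
scene [1.07384172 0.52718076 0.82147545] [-0.49704212 -0.51133632 -0.70105941] 423.10110214684823 0.03236821528767031
side [ 0.55566018 -0.78802873  0.81019629] [ 0.04563205  0.76119226 -0.6469189 ] 423.59374181229504 -0.02795290602991585
{'clock': 0.1, 'q': array([-1.28100067e+00,  2.76509245e-01,  1.50594502e+00, -7.88623965e-07,
        1.36069277e+00, -1.21018497e-01]), 'dq': array([ 0.00063134, -0.00098355, -0.00294309,  0.00151181,  0.0008319 ,
        0.00306061]), 'joint_torque': array([ 2.38792738e-03, -4.05451047e+01, -2.37780726e+01,  7.04062404e-02,
        2.99910048e-02, -4.50090670e-05]), 'tcp_pos': array([ 0.22948185, -0.52671881,  0.21572857]), 'tool_rot': array([ 9.78977723e-01,  2.03965717e-01, -6.58924802e-05, -7.74393333e-04]), 'wrist_force': array([0.16446345, 0.05130142, 0.03454971]), 'moment': array([ 0.01545394, -0.05308355, -0.02453426]), 'finger_force': 0.0, 'grip_width': 0.09416833577880984}
```

View pics/scene0.png

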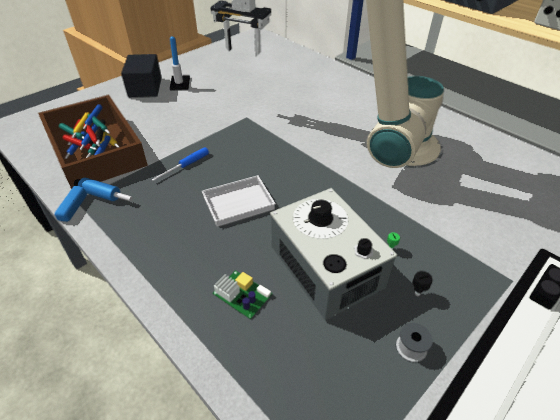

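View pics/side0.png

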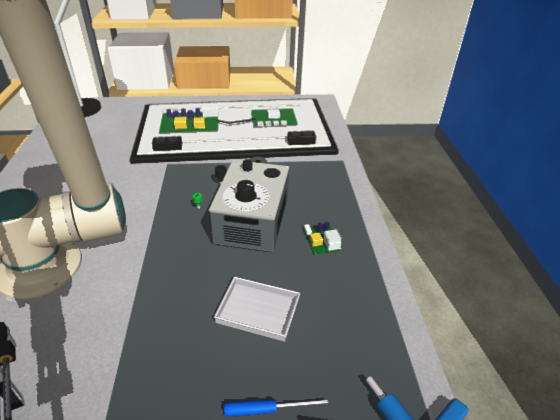

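The scene view shows the black cap on the variac at (364,246). There is also a loose green cap at (393,240) and a larger black cap on the bench at (422,281). By the description, the one on the variac is meant. The knob is at (320,212), the tray at (238,200), the board at (242,293), the spool at (413,343) and the driver at (185,165).

```bash
cat > m.py <<'E'
from h import *
out=[]
for n in("scene","side"):
    z=np.load(n+"0.npz"); C=cam(n); im,d=z["im"],z["d"]
    v,u=np.mgrid[:420,:560]; P=deproj(C,np.c_[u.ravel(),v.ravel()],d.ravel()).reshape(420,560,3)
    ok=d>0
    def rect(m,nm):
        m=m.astype(np.uint8); m=cv2.morphologyEx(m,cv2.MORPH_OPEN,np.ones((2,2)))
        k,l,s,c=cv2.connectedComponentsWithStats(m); i=1+np.argmax(s[1:,4]); q=P[l==i]
        (x,y),(w,h),a=cv2.minAreaRect((q[:,:2]*1000).astype(np.float32)); print(n,nm,s[i,4],"ctr",x,y,"size",w,h,"ang",a,"z",np.median(q[:,2])); return l==i
    reg=(P[...,0]>.1)&(P[...,0]<.8)&(abs(P[...,1])<.6)&ok
    rect(reg&(P[...,2]>.122)&(P[...,2]<.14),"panel")
    hsv=cv2.cvtColor(im,cv2.COLOR_RGB2HSV)
    print("knob top", [(P[(reg&(P[...,2]>.162)&(P[...,2]<.176)&(np.linalg.norm(P[...,:2]-P[r[1],r[0],:2],axis=2)<.05))].mean(0)) for r in ([(320,207)] if n=="scene" else [(244,186)])])
    lo=(320,207) if n=="scene" else (244,186)
    lab=dict(scene=dict(cap=(364,243),tray=(238,203),green=(393,238),big=(422,277),spool=(416,330),board=(245,281),driver=(195,159)),side=dict(cap=(247,165),tray=(258,306),board=(318,240),driver=(250,407)))[n]
    for k,p in lab.items(): print(k,p,P[p[1],p[0]])
E
python3 m.py
python3 - <<'E'
import sys; sys.path.insert(0,'.')
from h import *
a=cv2.imread('pics/scene0.png')[170:320,250:450]; b=cv2.imread('pics/side0.png')[140:260,180:340]
cv2.imwrite('pics/crop1.png',cv2.resize(a,None,fx=4,fy=4,interpolation=cv2.INTER_CUBIC))
E
```

```text
scene panel 5998 ctr 781.4171142578125 250.67828369140625 size 751.15576171875 289.1846923828125 ang 22.34090232849121 z 0.12996973564822983
knob top [array([0.54881424, 0.11493874, 0.16855036])]
cap (364, 243) [0.55538446 0.23916404 0.15783679]
tray (238, 203) [ 0.5723634  -0.16024923  0.00238535]
green (393, 238) [0.40761232 0.23048322 0.0497376 ]
big (422, 277) [0.46852726 0.34587489 0.06528352]
spool (416, 330) [0.57433477 0.40487442 0.0464928 ]
board (245, 281) [0.73803063 0.06665918 0.02660268]
driver (195, 159) [ 0.54902525 -0.39301135  0.01088642]
side panel 3059 ctr 527.9606323242188 -162.6805419921875 size 1236.33056640625 196.96994018554688 ang 83.48405456542969 z 0.1315789888886978
knob top [array([0.54675888, 0.10362626, 0.16959955])]
cap (247, 165) [0.55125225 0.22379451 0.15432085]
tray (258, 306) [ 0.5698567  -0.15392116  0.00265275]
board (318, 240) [0.73889382 0.04415995 0.02602946]
driver (250, 407) [ 0.547042   -0.40963427  0.02559434]
```

View pics/crop1.png

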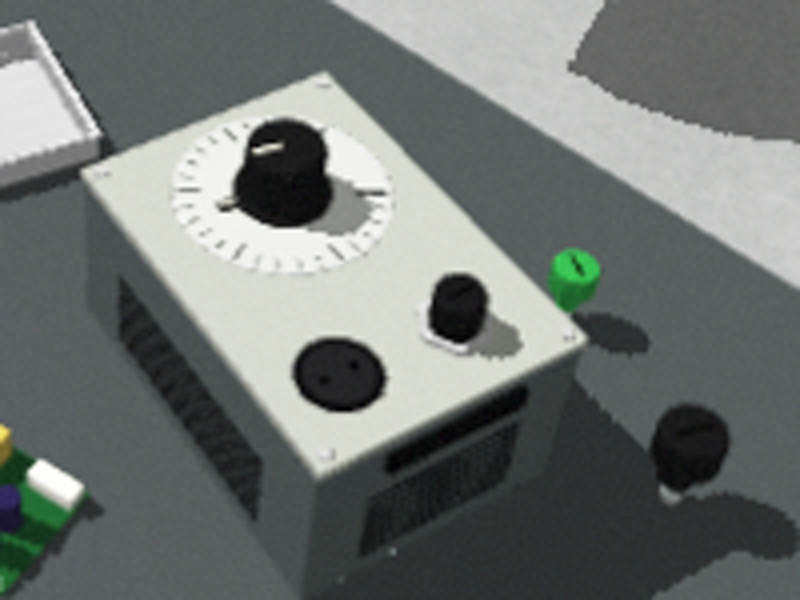

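Close crop: the chosen cap sits on the variac at crop (458,305), the outlet at (340,375), and the green and the bigger black ones stand beside the box. The pointer on the skirt is at about (225,205) and the broad zero mark at (372,193).

```bash
cat > m2.py <<'E'
from h import *
C=cam("scene"); k=np.array([[325,73],[588,343],[320,475],[83,172]])/4+[250-.375,170-.375]
c=plane(C,k,.13)[:,:2]; L=np.array([[-85,-120],[-85,120],[85,120],[85,-120]])/1000
m=c.mean(0); A=L.T@(c-m); th=np.arctan2(A[0,1]-A[1,0],A[0,0]+A[1,1]); Rz=np.array([[np.cos(th),-np.sin(th)],[np.sin(th),np.cos(th)]])
print("variac",m,"yaw",np.degrees(th),"res mm",1000*(c-m-L@Rz.T))
for n,p in dict(knob=[-.005,-.047],cap=[-.03,.078]).items(): print(n,m+Rz@p)
kn=m+Rz@[-.005,-.047]
for n,p,z in(("pointer",(225,205),.135),("toplineL",(253,153),.17),("toplineR",(283,146),.17),("zero",(372,193),.13)):
    v=plane(C,np.array([p])/4+[249.6,169.6],z)[0,:2]-kn; a=np.arctan2(v[1],v[0])-th; print(n,v,"value",(2.6-a)%(2*np.pi))
# cap from side & scene by ray, tray corners via mask
for n in("scene","side"):
    z=np.load(n+"0.npz"); C=cam(n); im,d=z["im"],z["d"]
    v,u=np.mgrid[:420,:560]; P=deproj(C,np.c_[u.ravel(),v.ravel()],d.ravel()).reshape(420,560,3)
    ok=(d>0)
    w=np.linalg.inv(Rz); q=(P[...,:2]-m)@Rz
    def st(msk,nm): print(n,nm,msk.sum(),P[msk].min(0),P[msk].max(0),P[msk].mean(0))
    st(ok&(abs(q[...,0]+.03)<.03)&(abs(q[...,1]-.078)<.03)&(P[...,2]>.1545)&(P[...,2]<.162),"cap top")
    st(ok&(abs(q[...,0]+.005)<.04)&(abs(q[...,1]+.047)<.04)&(P[...,2]>.167)&(P[...,2]<.175),"knob top")
    t=ok&(P[...,2]>.018)&(P[...,2]<.028)&(abs(P[...,0]-.57)<.13)&(abs(P[...,1]+.15)<.11)
    (x,y),wh,a=cv2.minAreaRect((P[t][:,:2]*1000).astype(np.float32)); print(n,"tray",x,y,wh,a,t.sum())
E
python3 m2.py
```

```text
variac [0.56363265 0.15796414] yaw -13.95960815605324 res mm [[ 0.33634826 -0.32694828]
 [ 1.08417454 -0.14866814]
 [-1.23672828 -0.81411209]
 [-0.18379452  1.28972852]]
knob [0.54744215 0.11355842]
cap [0.55333522 0.24089762]
pointer [ 0.03289832 -0.01416124] value 2.7628406629815108
toplineL [ 0.01867447 -0.00889418] value 2.800846765298964
toplineR [ 0.0027365  -0.00128913] value 2.796610861151002
zero [-0.03788953  0.03358163] value 6.22314787380804
scene cap top 108 [0.53768424 0.22562815 0.15459062] [0.56522091 0.25367161 0.15994825] [0.55186716 0.23965351 0.1564893 ]
scene knob top 220 [0.52489064 0.09100548 0.16701054] [0.56857389 0.1352815  0.17203527] [0.54725172 0.11391713 0.16932779]
scene tray 569.71630859375 -162.87786865234375 (133.98265075683594, 171.6200714111328) 69.46172332763672 372
side cap top 46 [0.54014865 0.21940739 0.15478467] [0.56561624 0.25320937 0.16097396] [0.55299537 0.23552109 0.1577976 ]
side knob top 142 [0.52446105 0.08653252 0.16712325] [0.56858455 0.12823046 0.17330186] [0.54664564 0.1059707  0.1706791 ]
side tray 569.6617431640625 -165.9993133544922 (133.26039123535156, 169.74874877929688) 69.91150665283203 604
```

Call:
{"api": "send_rows", "payload": {
  "deltas": [0,0,60,0,0,0,0,0,0,84,0,0,0,0,318,640,84,0,0,0,0,318,640,84,0,0,0,0,318,640,84,0,0,0,0,318,640,84,0,0,0,0,318,640,84,0,0,0,0,318,640,84,0,0,0,0,318,640,84,0,0,0,0,318,640,84,0,0,0,0,318,640,84,0,0,0,0,318,640,84,0,0,0,0,318,640,84,0,0,0,0,318,640,84,0,0,0,0,318,640,84,0,0,0,0,318,640,84,0,0,0,0,318,640,84,0,0,0,0,318,640,84,0,0,0,0],
  "squeeze": 20
}}

```text
clock: 2.35
tcp_pos: [0.5473, 0.1118, 0.3008]
tool_rot: [0.979, 0.203, 0.0, 0.0]
wrist_force: [-0.2, 0.5, 0.1]
grip_width: 0.0942
finger_force: 0.0
```

```bash
cat > m3.py <<'E'
from h import *
im,d,C=shot("wrist","w1"); s=monitor.state(); print(s["clock"],s["tcp_pos"],s["q"])
v,u=np.mgrid[:420,:560]; P=deproj(C,np.c_[u.ravel(),v.ravel()],d.ravel()).reshape(420,560,3)
for nm,c,lo,hi in(("knob",(.5475,.1137),.164,.178),("cap",(.5533,.2409),.151,.163)):
    m=(d>0)&(np.linalg.norm(P[...,:2]-c,axis=2)<.04)&(P[...,2]>lo)&(P[...,2]<hi)
    if m.sum()>20:
        e=cv2.minEnclosingCircle((P[m][:,:2]*1000).astype(np.float32)); print(nm,m.sum(),e,P[m].mean(0),np.median(P[m][:,2]))
        ys,xs=np.nonzero(m); e=cv2.minEnclosingCircle(np.c_[xs,ys].astype(np.float32)); print(e, plane(C,e[0],np.median(P[m][:,2])))
print(proj(C,[[.5475,.1137,.17],[.5533,.2409,.157]]))
E
python3 m3.py
```

```text
2.4 [0.54739053 0.11191038 0.30081734] [ 7.72514035e-02  2.15925227e-01  1.38182070e+00 -1.79393818e-04
  1.54342209e+00  1.23862805e+00]
knob 2092 ((544.4811401367188, 111.07504272460938), 23.33367919921875) [0.54571762 0.11168395 0.16919787] 0.16938655863570704
((283.439453125, 206.85813903808594), 26.625574111938477) [[0.54599226 0.11169656 0.16938656]]
cap 841 ((550.5125122070312, 238.94955444335938), 14.459548950195312) [0.55095189 0.23809315 0.15641348] 0.15667704389623127
((151.41712951660156, 140.8922576904297), 17.193443298339844) [[0.55162451 0.23779824 0.15667704]]
[[281.98556434 204.57456694]
 [148.53133569 137.70281103]]
```

View pics/w1.png

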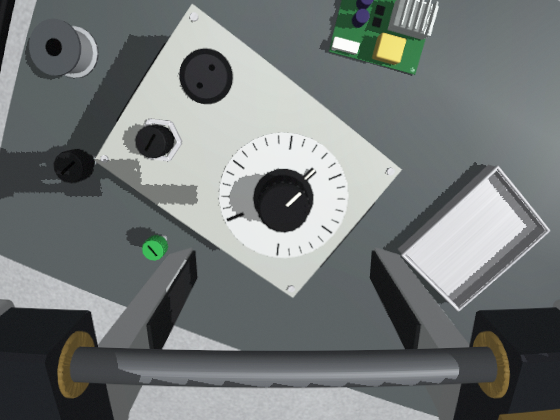

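The wrist view confirms it: the knob is at about (283,203) with its pointer at (310,175), the cap is in its hex nut at (155,140), and the fingers straddle freely. I'll descend and grip the knob.

Call:
{"api": "send_rows", "payload": {
  "deltas": [-1,0.6,-60,0,0,0,0,-1,0.6,-110,0,0,0,0,-1,0.6,-140,0,0,0,0,-1,0.6,-151,0,0,0,0,-1,0.6,-151,0,0,0,0,-1,0.6,-151,0,0,0,1,-1,0.6,-151,0,0,0,1,-1,0.6,-151,0,0,0,1,-1,0.6,-151,0,0,0,1,-1,0.6,-151,0,0,0,1,-1,0.6,-151,0,0,0,1,-1,0.6,-151,0,0,0,1],
  "squeeze": 20
}}

```text
clock: 3.9
tcp_pos: [0.5473, 0.1119, 0.1496]
tool_rot: [0.979, 0.204, 0.0, 0.001]
wrist_force: [2.8, -4.9, 0.0]
grip_width: 0.0457
finger_force: 20.0
```

Call:
{"api": "send_rows", "payload": {
  "deltas": [0,0,0,0,0,8,1,0,0,0,0,0,16,1,0,0,0,0,0,24,1,0,0,0,0,0,32,1,0,0,0,0,0,40,1,0,0,0,0,0,48,1,0,0,0,0,0,56,1,0,0,0,0,0,64,1,0,0,0,0,0,72,1,0,0,0,0,0,80,1,0,0,0,0,0,88,1,0,0,0,0,0,96,1,0,0,0,0,0,104,1,0,0,0,0,0,112,1,0,0,0,0,0,120,1]
}}

```text
clock: 5.78
tcp_pos: [0.5438, 0.1124, 0.1496]
tool_rot: [0.311, 0.95, -0.002, -0.002]
wrist_force: [-6.3, -5.3, 4.8]
grip_width: 0.0456
finger_force: 20.0
```

```bash
python3 -c "
from h import *
s=monitor.state();print(s['moment'],s['q'])"
```

```text
[-0.6674743   0.65754239 -0.14491119] [ 7.94443095e-02  2.95464879e-01  1.64996021e+00 -1.53190019e-03
  1.20183530e+00 -8.58762325e-01]
```

Call:
{"api": "send_rows", "payload": {
  "deltas": [0,0,0,0,0,8,1,0,0,0,0,0,16,1,0,0,0,0,0,24,1,0,0,0,0,0,32,1,0,0,0,0,0,40,1,0,0,0,0,0,48,1,0,0,0,0,0,54,1,0,0,0,0,0,54,1]
}}

```text
clock: 6.78
tcp_pos: [0.5446, 0.1109, 0.1492]
tool_rot: [-0.153, 0.988, -0.002, -0.003]
wrist_force: [-2.9, -7.9, 1.4]
grip_width: 0.0458
finger_force: 20.0
```

```bash
python3 -c "
from h import *
s=monitor.state();print(s['moment'],s['q'])"
```

```text
[-1.09192066  0.36108185  0.09092385] [ 0.07855102  0.29616655  1.64988255 -0.00449877  1.20027505 -1.79755764]
```

Call:
{"api": "send_rows", "payload": {
  "deltas": [0,0,0,0,0,0,0,0,0,0,0,0,0,0,0,0,0,0,0,0,0,0,0,50,0,0,0,0,0,0,100,0,0,0,0,0,0,150,0,0,0,0,0,0,150,0,0,0,0]
}}

```text
clock: 7.65
tcp_pos: [0.5489, 0.114, 0.3041]
tool_rot: [-0.153, 0.988, -0.0, 0.005]
wrist_force: [0.4, -0.1, -0.7]
grip_width: 0.0937
finger_force: 0.0
```

```bash
sed -i 's/"w1"/"w2"/' m3.py; python3 m3.py
python3 - <<'E'
import cv2; a=cv2.imread('pics/w2.png'); s=cv2.resize(a[100:320,160:440],None,fx=2.5,fy=2.5,interpolation=cv2.INTER_CUBIC); cv2.imwrite('pics/w2c.png',s)
E
```

```text
7.7 [0.54752026 0.11383646 0.30134677] [ 8.01988854e-02  2.14242611e-01  1.38278847e+00  5.46229721e-04
  1.54026297e+00 -1.79698693e+00]
knob 2082 ((544.8230590820312, 112.00080108642578), 23.34344482421875) [0.54358856 0.11155751 0.16929273] 0.16949043530669888
((281.65521240234375, 197.38026428222656), 26.465526580810547) [[0.54337547 0.11147925 0.16949044]]
cap 698 ((549.7210693359375, 238.4471893310547), 14.483665466308594) [0.54885594 0.23754016 0.15632949] 0.15661794463244455
((408.30645751953125, 238.84677124023438), 15.307324409484863) [[0.54876736 0.23729504 0.15661794]]
[[282.67433892 202.71963754]
 [410.00349513 244.37420329]]
```

View pics/w2c.png

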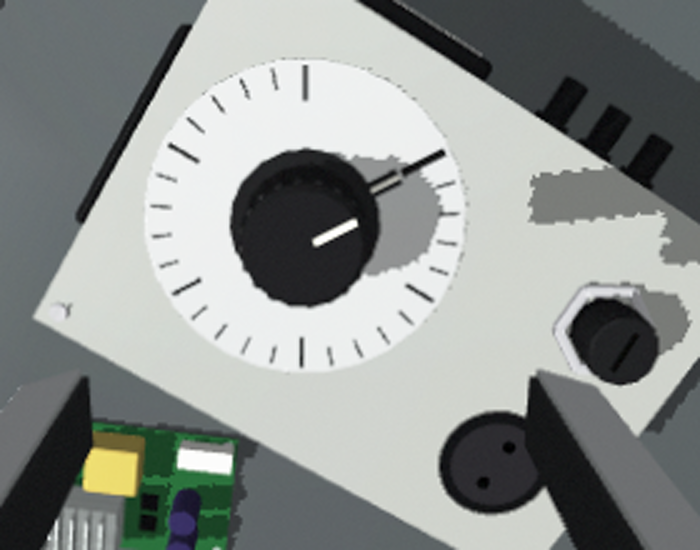

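The pointer now lies along the long broad zero mark (crop (400,172)–(445,152)). I'll check that angle with numbers before moving to the cap.

```bash
python3 - <<'E'
from h import *
z=np.load("w2.npz"); C=dict(cam("wrist",monitor.state()),o=z["o"],R=z["R"]); im=z["im"]; g=im.min(2)
def comp(mask,at):
    k,l,s,c=cv2.connectedComponentsWithStats(mask.astype(np.uint8)); 
    y,x=np.nonzero(l); i=np.argmin((x-at[0])**2+(y-at[1])**2); n=l[y[i],x[i]]; y,x=np.nonzero(l==n); return np.c_[x,y].astype(float)
for nm,m,at,h in(("topline",g>150,(160+335/2.5,100+232/2.5),.17),("zero",g<100,(160+432/2.5,100+158/2.5),.13)):
    p=comp(m,at); P=plane(C,p,h)[:,:2]*1000; q=P-P.mean(0); w,v=np.linalg.eigh(q.T@q); a=v[:,1]; print(nm,len(p),P.mean(0),np.degrees(np.arctan2(a[1],a[0]))%180,np.sqrt(w/len(p)))
# panel edges -> yaw
E
python3 - <<'E'
import sys; sys.path.insert(0,'.')
from h import *
z=np.load("w2.npz"); C=dict(cam("wrist",monitor.state()),o=z["o"],R=z["R"])
P=plane(C,np.array([[34,318],[440,530],[205,3],[35,318],[395,18],[690,205]])/2.5+[160-.3,100-.3],.13)[:,:2]
for a,b in((0,1),(2,3),(4,5)): v=P[b]-P[a]; print(np.degrees(np.arctan2(v[1],v[0])))
E
```

```text
topline 67 [536.05108114 119.86464394] 134.6459494620282 [0.86511447 4.65127597]
zero 58 [509.52968061 146.71276141] 136.9051725621561 [0.86020198 5.22845118]
77.46879172168305
-13.268940966956634
77.02081285560814
```

Call:
{"api": "send_rows", "payload": {
  "deltas": [0,10,0,0,0,-10,0,0,20,0,0,0,-20,0,0,40,0,0,0,-30,0,0,60,0,0,0,-40,0,1,80,0,0,0,-50,0,2,100,0,0,0,-60,0,3,124,0,0,0,-70,0,3,124,0,0,0,-80,0,3,124,0,0,0,-90,0,3,124,0,0,0,-100,0,3,124,-10,0,0,-110,0,3,124,-20,0,0,-120,0,3,124,-30,0,0,-130,0,3,124,-40,0,0,-140,0,3,124,-40,0,0,-150,0,3,124,-40,0,0,-160,0,3,124,-40,0,0,-170,0,3,124,-40,0,0,-175,0,3,124,-40,0,0,-175,0,3,124,-40,0,0,-175,0]
}}

```text
clock: 10.2
tcp_pos: [0.5491, 0.2374, 0.2584]
tool_rot: [0.981, 0.196, -0.001, 0.0]
wrist_force: [-0.1, 0.7, -0.4]
grip_width: 0.0937
finger_force: 0.0
```

```bash
sed -i 's/"w2"/"w3"/' m3.py; python3 m3.py
python3 - <<'E'
import cv2; a=cv2.imread('pics/w3.png'); cv2.imwrite('pics/w3c.png',cv2.resize(a,(800,600),interpolation=cv2.INTER_CUBIC))
E
```

```text
10.25 [0.54926985 0.23740226 0.25872854] [2.91700524e-01 2.92800579e-01 1.37678084e+00 3.64041422e-05
 1.47334072e+00 1.46810408e+00]
knob 1411 ((546.1600341796875, 111.53903198242188), 22.796056747436523) [0.5523473  0.11059392 0.16892278] 0.1691860947058399
((428.2567443847656, 277.79730224609375), 26.186525344848633) [[0.54860742 0.11342902 0.16918609]]
cap 1011 ((550.1621704101562, 238.31219482421875), 14.58283805847168) [0.55095108 0.23892987 0.15639502] 0.15659923600523729
((283.17059326171875, 211.9458770751953), 18.274587631225586) [[0.55114677 0.23899357 0.15659924]]
[[427.66793552 279.31988988]
 [281.95949844 208.69461496]]
```

View pics/w3c.png

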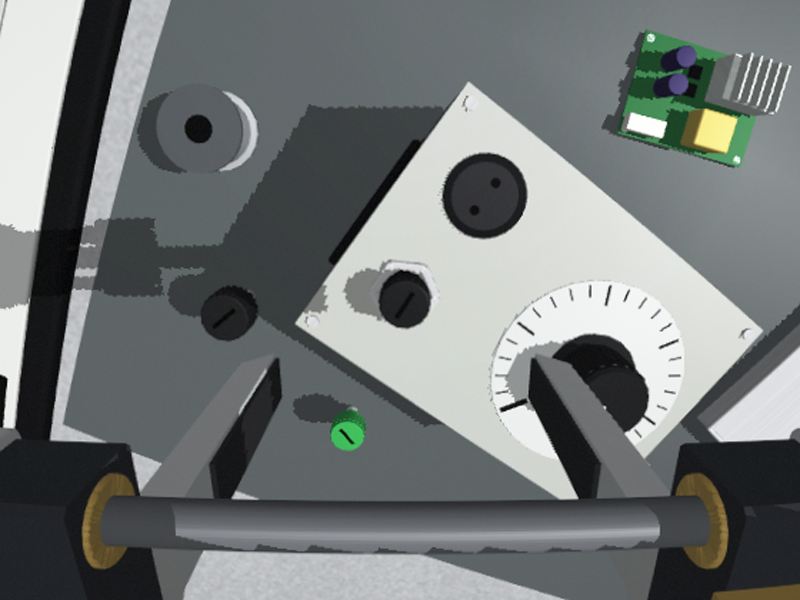

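The close view shows the cap at (405,298), centred between the open fingers. In the previous picture, the top pointer line and the zero mark have the same bearing from the knob axis (134.9° and 134.8°), so the knob is at zero. I'll descend onto the cap.

Call:
{"api": "send_rows", "payload": {
  "deltas": [0,1,-50,0,0,0,0,0,1,-85,0,0,0,0,0,1,-105,0,0,0,0,0,1,-112,0,0,0,0,0,1,-112,0,0,0,0,0,1,-112,0,0,0,1,0,1,-112,0,0,0,1,0,1,-112,0,0,0,1,0,1,-112,0,0,0,1,0,1,-112,0,0,0,1,0,1,-112,0,0,0,1,0,1,-112,0,0,0,1,0,1,-112,0,0,0,1],
  "squeeze": 25
}}

```text
clock: 11.88
tcp_pos: [0.5496, 0.2383, 0.1475]
tool_rot: [0.981, 0.195, -0.0, 0.0]
wrist_force: [-0.1, -1.6, 0.5]
grip_width: 0.0272
finger_force: 25.0
```

Call:
{"api": "send_rows", "payload": {
  "deltas": [0,0,0.2,0,0,8,1,0,0,0.5,0,0,16,1,0,0,0.7,0,0,24,1,0,0,1.0,0,0,32,1,0,0,1.2,0,0,40,1,0,0,1.5,0,0,48,1,0,0,1.7,0,0,56,1,0,0,2.0,0,0,64,1,0,0,2.2,0,0,72,1,0,0,2.4,0,0,80,1,0,0,2.7,0,0,88,1,0,0,2.9,0,0,96,1,0,0,3.2,0,0,104,1,0,0,3.4,0,0,112,1,0,0,3.7,0,0,120,1]
}}

```text
clock: 13.75
tcp_pos: [0.5503, 0.2383, 0.1513]
tool_rot: [0.319, 0.948, 0.0, 0.001]
wrist_force: [2.1, -1.0, 0.1]
grip_width: 0.0274
finger_force: 25.0
```

Call:
{"api": "send_rows", "payload": {
  "deltas": [0,0,0.2,0,0,8,1,0,0,0.5,0,0,16,1,0,0,0.7,0,0,24,1,0,0,1.0,0,0,32,1,0,0,1.2,0,0,40,1,0,0,1.2,0,0,46,1,0,0,1.2,0,0,46,1]
}}

```text
clock: 14.62
tcp_pos: [0.5504, 0.2385, 0.1526]
tool_rot: [-0.074, 0.997, 0.0, 0.001]
wrist_force: [0.9, 0.1, -0.1]
grip_width: 0.0271
finger_force: 25.0
```

Call:
{"api": "send_rows", "payload": {
  "deltas": [0,0,1.5,0,0,0,1,0,0,3,0,0,0,1,0,0,3,0,0,0,1]
}}

```text
clock: 15.0
tcp_pos: [0.5503, 0.2383, 0.1557]
tool_rot: [-0.074, 0.997, -0.0, 0.001]
wrist_force: [2.3, -0.1, -0.5]
grip_width: 0.0275
finger_force: 25.0
```

Call:
{"api": "send_rows", "payload": {
  "deltas": [0,0,8,0,0,0,1,0,0,16,0,0,0,1,0,0,24,0,0,0,1,0,0,32,0,0,0,1,0,0,45,0,0,0,1,0,0,65,0,0,0,1,0,0,85,0,0,0,1,0,0,105,0,0,0,1,0,0,105,0,0,0,1,0,0,105,0,0,0,1]
}}

```text
clock: 16.25
tcp_pos: [0.5492, 0.2383, 0.2599]
tool_rot: [-0.074, 0.997, -0.0, -0.0]
wrist_force: [-0.1, 0.3, -0.4]
grip_width: 0.0274
finger_force: 25.0
```

Run:
```python
from h import *
im,d,C=shot("scene","s2"); im2,_,C2=shot("wrist","w4"); s=monitor.state(); print(s["clock"],s["tcp_pos"],s["q"],proj(C,s["tcp_pos"]))
u,v=proj(C,s["tcp_pos"])[0].astype(int); a=im[max(0,v-70):v+80,max(0,u-90):u+90]
a=cv2.resize(a,(480,400),interpolation=cv2.INTER_CUBIC); b=cv2.resize(im2[60:360,160:400],(320,400)); cv2.imwrite("pics/lift.png",np.hstack([a,b])[:,:,::-1])
```

```text
16.35 [0.54901543 0.23820175 0.25936267] [ 2.93082670e-01  2.93112644e-01  1.37479779e+00  8.23858129e-05
  1.47573563e+00 -1.42669856e+00] [[373.38067902 206.03893529]]
```

View pics/lift.png

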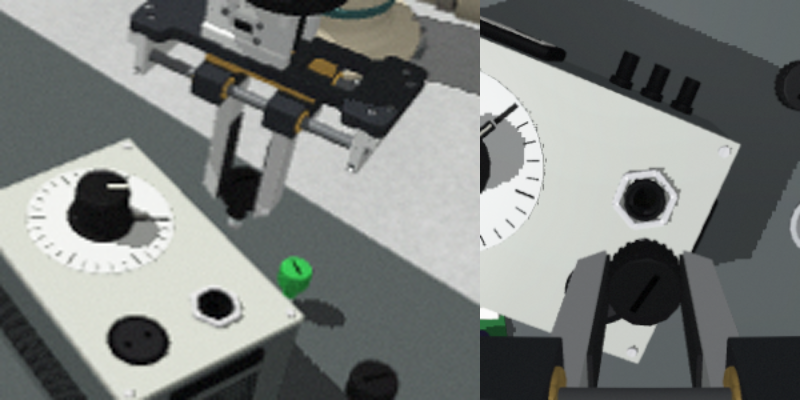

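The carrier is in the grip with its fuse, the holder at (645,200) is empty, and the pointer is still at zero (175,217). Next I'll carry it to the tray.

Call:
{"api": "send_rows", "payload": {
  "deltas": [2,-30,0,0,0,0,1,4,-75,0,0,0,0,1,6,-120,0,0,0,-5,1,8,-165,0,0,0,-10,1,10,-210,0,0,0,-15,1,13,-255,0,0,0,-20,1,15,-300,0,0,0,-25,1,17,-345,0,0,0,-30,1,19,-385,0,0,0,-30,1,20,-403,0,0,0,-30,1,20,-403,-40,0,0,-30,1,20,-403,-80,0,0,-30,1,20,-403,-120,0,0,-30,1,20,-403,-150,0,0,-30,1,20,-403,-170,0,0,-30,1,20,-403,-170,0,0,-30,1,20,-403,-170,0,0,-30,1]
}}

```text
clock: 18.48
tcp_pos: [0.5702, -0.1643, 0.0911]
tool_rot: [0.186, 0.983, 0.0, 0.001]
wrist_force: [-0.0, -0.9, 0.0]
grip_width: 0.0279
finger_force: 25.0
```

Run:
```python
from h import *
im,d,C=shot("scene","s3"); im2,_,C2=shot("side","d3"); s=monitor.state(); print(s["clock"],s["tcp_pos"])
o=[]
for i,c in((im,C),(im2,C2)):
    u,v=proj(c,s["tcp_pos"])[0].astype(int); o.append(cv2.resize(i[max(0,v-65):v+65,max(0,u-65):u+65],(400,400),interpolation=cv2.INTER_CUBIC))
cv2.imwrite("pics/tray.png",np.hstack(o)[:,:,::-1])
```

```text
18.575 [ 0.57049348 -0.16462241  0.09160061]
```

View pics/tray.png

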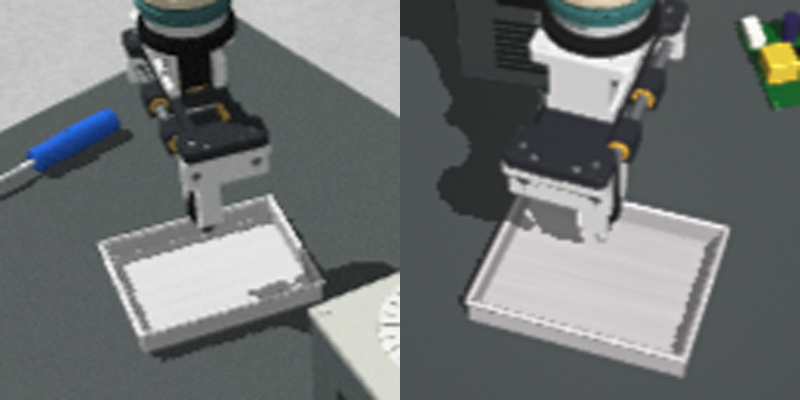

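It hangs over the tray, clear of the walls. I'll lower it slowly until it touches.

Call:
{"api": "send_rows", "payload": {
  "deltas": [0,0,-15,0,0,0,1,0,0,-28,0,0,0,1,0,0,-37,0,0,0,1,0,0,-42,0,0,0,1,0,0,-44,0,0,0,1,0,0,-45,0,0,0,1,0,0,-45,0,0,0,1],
  "squeeze": 15
}}

```text
clock: 19.45
tcp_pos: [0.5698, -0.1647, 0.0456]
tool_rot: [0.186, 0.983, -0.0, 0.0]
wrist_force: [-0.3, -0.1, -0.3]
grip_width: 0.0277
finger_force: 15.0
```

Call:
{"api": "send_rows", "payload": {
  "deltas": [0,0,-1,0,0,0,1,0,0,-1,0,0,0,1]
}}

```text
clock: 19.7
tcp_pos: [0.5697, -0.1646, 0.0445]
tool_rot: [0.186, 0.983, 0.0, 0.0]
wrist_force: [-0.2, 0.2, -0.2]
grip_width: 0.0275
finger_force: 15.0
```

Call:
{"api": "send_rows", "payload": {
  "deltas": [0,0,-1,0,0,0,1,0,0,-1,0,0,0,1]
}}

```text
clock: 19.95
tcp_pos: [0.5697, -0.1646, 0.0434]
tool_rot: [0.186, 0.983, 0.0, 0.0]
wrist_force: [-0.4, -0.2, -0.2]
grip_width: 0.028
finger_force: 15.0
```

Call:
{"api": "send_rows", "payload": {
  "deltas": [0,0,-1,0,0,0,1,0,0,-1,0,0,0,1]
}}

```text
clock: 20.2
tcp_pos: [0.5699, -0.1647, 0.043]
tool_rot: [0.186, 0.983, -0.0, 0.0]
wrist_force: [-1.1, 0.2, 3.4]
grip_width: 0.0273
finger_force: 15.0
```

It has touched the floor (3.4 N upward). I'll open gently, then withdraw upward.

Call:
{"api": "send_rows", "payload": {
  "deltas": [0,0,0,0,0,0,0.62,0,0,0,0,0,0,0.55,0,0,0,0,0,0,0.45,0,0,0,0,0,0,0.3,0,0,0,0,0,0,0.1,0,0,0,0,0,0,0,0,0,0,0,0,0,0,0,0,0,0,0,0,0,0,0,10,0,0,0,0,0,0,25,0,0,0,0,0,0,45,0,0,0,0,0,0,80,0,0,0,0,0,0,130,0,0,0,0,0,0,180,0,0,0,0,0,0,230,0,0,0,0,0,0,230,0,0,0,0,0,0,230,0,0,0,0,0,0,230,0,0,0,0]
}}

```text
clock: 22.45
tcp_pos: [0.5687, -0.1642, 0.271]
tool_rot: [0.186, 0.983, 0.0, -0.001]
wrist_force: [-0.7, 0.3, 0.4]
grip_width: 0.0937
finger_force: 0.0
```

Run:
```python
from h import *
im,d,C=shot("wrist","w5"); im2,_,_=shot("scene","s5"); print(monitor.state()["clock"],monitor.state()["tcp_pos"])
b=im2[150:340,180:440]; b=cv2.resize(b,(411,300)); a=cv2.resize(im,(400,300)); o=np.zeros((600,411,3),np.uint8); o[:300,:400]=a; o[300:]=b
cv2.imwrite("pics/end.png",o[:,:,::-1])
v,u=np.mgrid[:420,:560]; P=deproj(C,np.c_[u.ravel(),v.ravel()],d.ravel()).reshape(420,560,3)
m=(d>0)&(im.max(2)<70)&(P[...,2]>.006)&(P[...,2]<.06)&(np.linalg.norm(P[...,:2]-[.57,-.164],axis=2)<.09); print(m.sum(),P[m].mean(0),P[m].min(0),P[m].max(0))
```

```text
22.55 [ 0.56894824 -0.16433291  0.27095203]
505 [ 0.56623986 -0.16307903  0.05171097] [ 0.55421555 -0.17673703  0.03704932] [ 0.58041434 -0.15010183  0.05481543]
```

View pics/end.png

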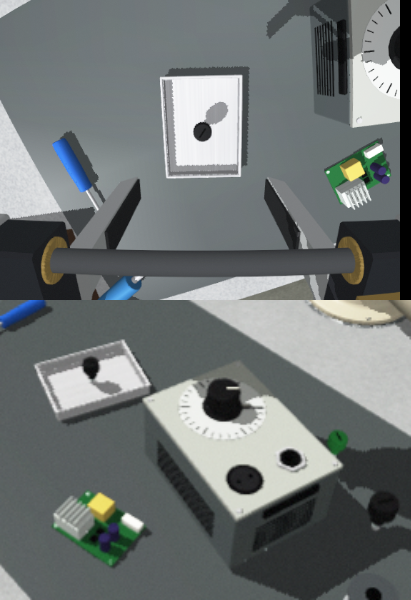

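The carrier stands upright near the tray's middle, cap at about (203,131), and the knob is at zero. The fuse end is round, so I'll wait a little and check that it stays still.

Call:
{"api": "send_rows", "payload": {
  "deltas": [0,0,0,0,0,0,0,0,0,0,0,0,0,0,0,0,0,0,0,0,0,0,0,0,0,0,0,0,0,0,0,0,0,0,0,0,0,0,0,0,0,0,0,0,0,0,0,0,0,0,0,0,0,0,0,0,0,0,0,0,0,0,0,0,0,0,0,0,0,0,0,0,0,0,0,0,0,0,0,0,0,0,0,0,0,0,0,0,0,0,0,0,0,0,0,0,0,0,0,0,0,0,0,0,0,0,0,0,0,0,0,0,0,0,0,0,0,0,0,0,0,0,0,0,0,0,0,0,0,0,0,0,0,0,0,0,0,0,0,0]
}}

```text
clock: 25.05
tcp_pos: [0.5696, -0.1646, 0.2724]
tool_rot: [0.186, 0.983, 0.0, 0.0]
wrist_force: [1.1, 0.7, 0.2]
grip_width: 0.0938
finger_force: 0.0
```

```bash
cat > m6.py <<'E'
from h import *
for k in range(3):
    im,d,C=shot("wrist","w6")
    v,u=np.mgrid[:420,:560]; P=deproj(C,np.c_[u.ravel(),v.ravel()],d.ravel()).reshape(420,560,3)
    m=(d>0)&(im.max(2)<70)&(P[...,2]>.006)&(P[...,2]<.06)&(np.linalg.norm(P[...,:2]-[.57,-.164],axis=2)<.09); print(m.sum(),P[m].mean(0),P[m].max(0),u[m].mean(),v[m].mean())
print(monitor.state()["clock"])
E
python3 m6.py
python3 - <<'E'
import sys; sys.path.insert(0,'.')
from h import *
z=np.load("w5.npz"); im=z["im"]; d=z["d"]; C=dict(cam("wrist",monitor.state()),o=z["o"],R=z["R"])
v,u=np.mgrid[:420,:560]; P=deproj(C,np.c_[u.ravel(),v.ravel()],d.ravel()).reshape(420,560,3)
m=(d>0)&(im.max(2)<70)&(P[...,2]>.006)&(P[...,2]<.06)&(np.linalg.norm(P[...,:2]-[.57,-.164],axis=2)<.09); print("w5",u[m].mean(),v[m].mean())
E
```

```text
501 [ 0.56636674 -0.16315196  0.05164865] [ 0.58050586 -0.15008217  0.05520887] 283.00399201596804 182.14970059880238
499 [ 0.56632916 -0.16312529  0.05166385] [ 0.58047022 -0.15004589  0.0545396 ] 283.02404809619236 182.14829659318636
504 [ 0.56632809 -0.16313761  0.05171039] [ 0.58065292 -0.14999226  0.0547823 ] 283.0138888888889 182.13888888888889
25.2
w5 283.02772277227723 183.7980198019802
```

It hasn't moved in 2.5 s (within 0.2 mm), so I'll hand in.

```bash
python3 -c "
from workcell import arm
print(arm.finish_job())"
```

```text
the job is handed in; nothing more can be done
None
```

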